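# Release the latched slide-binding press through its hidden-catch slot

### The arm

A 6-joint arm with a two-finger parallel gripper is mounted at the origin on the work surface. World frame = base frame: x ahead of the robot, y to its left, z up, the work surface at z = 0. Lengths are in m, angles in rad, forces in N, time in s.
With the tool pointing down it reaches from about 0.35 to 0.8 m from the base axis. Payload 7.3 kg.
Tool frame: the origin (TCP) lies midway between the tips of the shut fingers; the grasp point (between the pads) lies 19 mm behind it; z points along the fingers, y is the line along which they close (so a half turn about z gives the same grasp; the last joint's range is limited). The gripper opens to 85 mm and grips with 20 to 120 N. Pads are 22 mm wide; open, the fingers measure 114 mm over their backs; the gripper's body (76 mm by 85 mm) begins 54 mm behind the grasp point. The pads swing forward as they close: fully open they stand 13 mm farther back than shut.
Start: joints at [-0.146, 0.342, 1.524, -0, 1.275, -0.146], TCP at [0.525, 0, 0.204] pointing down, gripper open.
Joint ranges: [-2.53, 2.53], [-0.77, 2.02], [0.04, 2.7], [-1, 4.14], [0.28, 2.66], [-3.11, 3.11]. Speed limits (rad/s): [2.57, 2.57, 3.14, 3.14, 3.14, 3.14].

### API

Orientations are given as a unit quaternion [x, y, z, w].
In Python, from bench import telemetry, eyes, ticket gives the robot as it stands. The module is installed in compiled form; this text tells all that it offers.
- The arm moves only by the tool play_rows, never from a script. Its argument "commands" is a list of rows, each an object with "xyz": the shift along the world's x, y, z in units of 25 mm (1.0 is 25 mm), a list of three; "turn": the turn about the world's z in units of 5 degrees (1.0 is 5 degrees). In form: [{"xyz": [dx, dy, dz], "turn": turn}, ...]. A call has 1 to 8 rows; each row is the pose to reach, as a shift and turn from the pose commanded when the call began; what a row does not reach only later rows make up. A row lasts 1/12 s, in which the tool goes at most 41.7 mm and 7.16 degrees, less where a joint would pass 70% of its speed; a pose out of reach is approached as far as the arm can. A call with a gripper value outside its range is refused whole. "fingers" is the finger opening in mm, from 0 to 85.4, set as the call begins (left out, the last holds). The fingers move at their own pace and stop on an object; "force" is the grip in N (left out, the last holds). Time passes only in rows, so rows that repeat a pose let the fingers close. It gives the time, the measured TCP pose, the force, the opening and the grip force at its end, in the units of the state.
- telemetry.state(): the state, without advancing time (a new reading comes with each control period).
- eyes.capture(name): name is "scene" or "side" or "wrist"; returns a dict with "image" (400x640x3 uint8, red, green, blue), "fx", "fy", "cx", "cy" (pixels), "xyz" and "rotation" of the camera in the world; the wrist camera has in their place "tool_from_camera" (4x4, takes a point from camera to tool coordinates, whose origin is the TCP and whose axes are the flange's). Camera axes: x right, y down, z forward; pixel columns grow to the right and rows downward; lengths in m; the calibration is good to about 2 mm. The wrist camera is an equidistant fisheye: a pixel r from the principal point sees the ray r / f radians off the axis. A picture is of the moment at which its call begins: read the wrist's pose just before it. There is no depth.
- ticket.job_done(): hands the job in; it is judged then, once.
The state is a dict: "time": time; "joint_positions": joint angles; "qvel": joint speeds; "tau": joint torques, N m; "tcp_pos": TCP position; "tool_rot": TCP orientation; "force": force on the tool from outside, world axes, zero at the start; "ft_torque": the same for the moment, N m; "opening": opening from 0.0 (shut) to 1.0 (fully open); "grip_force": force on a finger pad.
Only numpy, scipy, OpenCV 4.12 (cv2) and the standard library are available. Lean on these libraries where they do the work, as an engineer would, in place of code of your own. Each camera call takes 0.05 s, during which the arm holds its last target. There are 200 camera calls.

### The job

The green slide-binding press is latched shut over a repaired slide. Lift its black knob out of its notch, slide it along and let it drop fully into the other notch so that the brass shutter uncovers the slot; then take the bronze burnisher from its stand, push its rod down through the slot, feel for the hidden springy tab and press it gently, never with more than 40 N, until the lid springs up. Finally put the burnisher back upright in its stand, collar down on the wood, and leave the cover glass, pincer and pin jar where they lie.

Things in the scene. Friction and masses are not known exactly. Their poses are not given: they have to be found in the camera images.
- press: green cast slide-binding press, fixed to the bench, 195 x 200 x 60 mm. Origin: centre of its underside; z up; -x is its front. Front part (x -95 to -31 mm, y -100 to 100): catch housing, flat top at 60 mm. Behind it (x -30 to 95 mm) an aluminium lid, top also at 60 mm, hinged on the far side
- rail (a point): middle of the top edge of a steel rail along the housing's front (10 mm wide, y -30 to 96 mm of the press, top 76 mm above the bench), axes as the press. Two open-topped notches 10 mm wide, 12 mm deep, 33 mm either way along y from here, take the knob's crossbar
- slot (a point): centre of the slot in the top surface of the catch housing, axes as the press: 56 mm long along y, 12 mm wide along x, through a 4 mm top plate. At the start the brass shutter covers it
- slot_floor (a point): hidden point 24 mm below slot. At this level, under the whole slot, lie rigid iron ledges and, level with them, one springy tab 10 mm long along y (1.5 mm gap at each end), its centre anywhere within 18 mm either way along y from here, unseen. The tab yields from about 3 N; at 5 to 6 mm down (about 9 N) the lid is freed; dead stop at 9 mm. Ledges never yield
- shutter (a joint): slide of the brass shutter (3 mm thick, 26 mm wide, on top of the housing, top 63.5 mm above the bench) with its knob along the press's +y: 0 m covering the slot (knob in the notch at y = 0), 0.066 m slot clear (knob in the notch at y = 66 mm). Drags with about 1 N. End stops at -0.001 and 0.067 m, both where the knob's crossbar is within its notch
- knob (a joint): lift of the knob above its seat: 0 m seated in a notch, 0.018 m highest. It must be lifted more than 10 mm for its crossbar to clear the rail; a light spring (1 to 2 N) and its weight push it down
- knob_grip (a point): point on the axis of the upright black cylindrical knob, 16 mm in diameter, standing on the shutter from 65 to 104 mm above the bench when seated; this point is at 90 mm, moves with the knob, axes as the press. A brass crossbar 6 x 6 mm, 66 to 72 mm above the bench, runs from the knob along the press's -x into the rail's notch
- lid (a joint): angle of the lid: 0 rad latched shut, 0.30 rad sprung up (its front edge then 37 mm higher); its own spring keeps it up once released
- burnisher: bronze burnisher, 132 mm long, about 120 g, starting upright in its stand. Origin: the lower tip; z runs up the tool. Bronze rod 6 mm in diameter from 0 to 70 mm, collar 22 mm in diameter from 70 to 76 mm, cylindrical wooden handle 16 mm in diameter from 76 to 132 mm
- burnisher_tip (a point): lower tip of the burnisher's rod
- burnisher_collar (a point): centre of the underside of the burnisher's collar
- stand: dark wooden block 60 x 60 x 80 mm, fixed; origin at the centre of its underside. It stands left or right of the press
- stand_mouth (a point): centre of the stand's top (80 mm high), mouth of an 11 mm square hole 76 mm deep, chamfered by 3 mm; the burnisher's rod stands in it with the collar resting on the top
- vise: small dark iron vise bolted to the bench on the other side of the press, 135 x 90 mm, gripping an upright oak frame that reaches 155 mm high; origin at the centre of its underside. An obstacle only
- cover_glass: glass cover plate 82 x 82 x 4 mm lying on the bench, origin at the centre of its underside; leave alone
- pincer: steel slide-clip pincer, 130 x 24 x 8 mm, lying on the bench; leave alone
- pin_jar: squat clear glass jar of pins, 72 mm in diameter, 50 mm high, origin at the centre of its underside; leave alone
Not all that is in view belongs to the job. Leave any blue or purple look-alike of the burnisher alone.

How it is judged:
On the way, in this order (a step that is already met when the one before it is completed fails the run):
1. the knob is seated in the other notch and the shutter clear of the slot (value of joint shutter above 0.06 m and value of joint knob below 0.003 m), for 0.2 s.
2. the lid springs up while the burnisher's rod is down through the slot (value of joint lid above 0.2 rad and z of burnisher_tip in the frame of slot below -0.012 m and x of burnisher_tip in the frame of slot between -0.009 and 0.009 m and y of burnisher_tip in the frame of slot between -0.03 and 0.03 m), for 0.05 s.
At the end, for the whole second after the job is handed in: The knob is seated (within 3 mm of its lowest) in the far notch with the shutter at least 60 mm along; the lid is up by more than 0.2 rad; the burnisher stands at rest in its stand, upright within 0.15 rad, the centre of its collar within 8 mm of the hole's mouth (all of step 1 and value of joint lid above 0.2 rad and distance between burnisher_collar and stand_mouth below 0.008 m and angle between burnisher's own z axis and vertical below 0.15 rad and linear speed of burnisher below 0.02 m/s); the robot touches nothing.
It fails at once if the burnisher presses on the press with more than 40 N (contact force between burnisher and press above 40 N).
It fails at once if the cover glass, pincer or pin jar is moved by more than 20 mm (distance of any of cover_glass, pincer, pin_jar from where it was at the start of the episode above 0.02 m).
It also fails if it takes over 72 s, if anything falls off the work surface, if the arm or the gripper's body presses on something with over 40 N, if the wrist force passes 120 N, or if a joint passes its speed limit or range.

## Working session

There is one attempt and no reset: what is moved stays moved. The work goes in short steps, Python scripts to look and compute and a tool call to move; the robot and the scene stay as the last step left them, time stands still between calls to the robot, and variables do not carry over. Pictures are saved under pics/ and viewed, at most 10 in all, crops included, and the job is handed in when it is done.

Besides the shell and the picture viewer there is one more tool, called after ">>>" in YAML: its name, and indented under it one key for each argument. play_rows: Moves the arm, as the interface text tells. Its arguments: {"type":"object","properties":{"commands":{"type":"array","items":{"type":"object","properties":{"xyz":{"type":"array","items":{"type":"number"}},"turn":{"type":"number"}}}},"fingers":{"type":"number"},"force":{"type":"number"}},"required":["commands"]}

```bash
mkdir -p pics
python3 - <<'E'
from bench import telemetry, eyes
import cv2, pickle, numpy as np
s=telemetry.state(); print(s)
d={n:eyes.capture(n) for n in("scene","side","wrist")}
pickle.dump((s,d),open("d0.pkl","wb"))
for n in d:
    cv2.imwrite(f"pics/{n}0.png",d[n]["image"][:,:,::-1]); print(n,{k:np.round(v,3).tolist() for k,v in d[n].items() if k!="image"})
E
```

```text
{'time': 0.0, 'joint_positions': array([-1.45978180e-01,  3.42705862e-01,  1.52501209e+00, -2.43196757e-05,
        1.27541852e+00, -1.46012036e-01]), 'qvel': array([ 0.00041671, -0.00199582,  0.00115419, -0.00051786, -0.00200806,
       -0.00051893]), 'tau': array([ 5.72253757e-04, -4.33677435e+01, -2.46005630e+01, -7.37992127e-05,
        7.83137977e-03, -1.18290802e-05]), 'tcp_pos': array([5.24553039e-01, 9.14204482e-05, 2.03636472e-01]), 'tool_rot': array([ 7.07092091e-01,  7.07121049e-01, -4.69944446e-04, -6.12480814e-04]), 'force': array([-0.23168495, -0.78188044,  0.44668537]), 'ft_torque': array([-0.00188175,  0.01826826, -0.03873352]), 'grip_force': 0.0, 'opening': 0.999464262540933}
scene {'fx': 389.11, 'fy': 389.11, 'cx': 318.657, 'cy': 198.929, 'xyz': [1.38, 0.107, 1.045], 'rotation': [0.65, 0.677, -0.256, -0.232]}
side {'fx': 401.983, 'fy': 401.983, 'cx': 319.423, 'cy': 197.967, 'xyz': [0.2, 0.896, 0.938], 'rotation': [-0.183, 0.899, -0.389, 0.08]}
wrist {'fx': 309.707, 'fy': 309.707, 'cx': 320.29, 'cy': 200.431, 'tool_from_camera': [[-0.001, -0.952, -0.306, 0.078], [1.0, -0.0, -0.001, -0.001], [0.001, -0.306, 0.952, -0.17], [0.0, 0.0, 0.0, 1.0]]}
```

View pics/scene0.png

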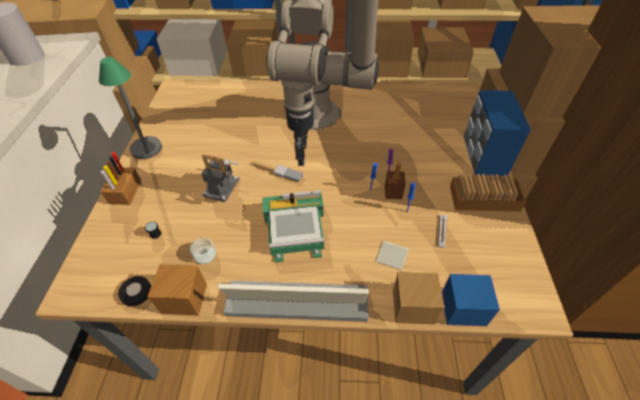

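View pics/side0.png

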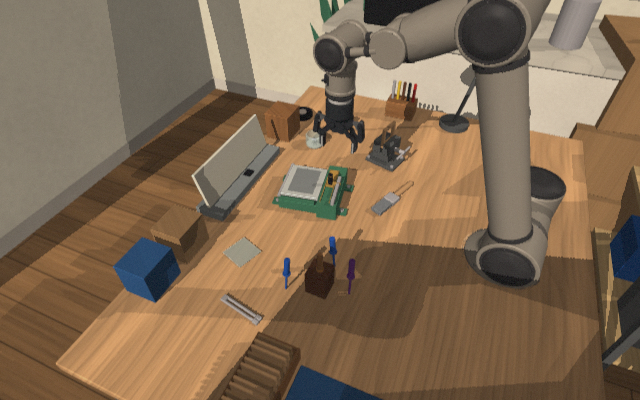

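View pics/wrist0.png

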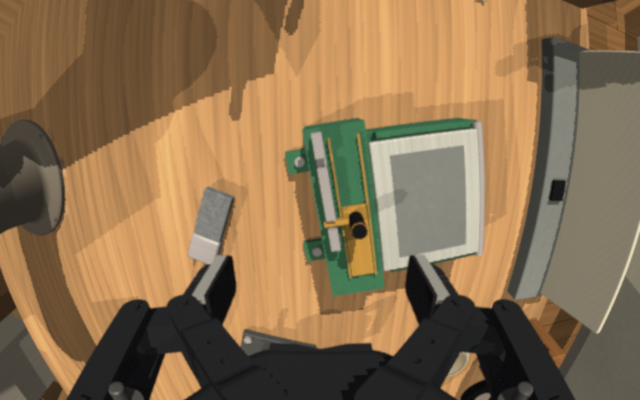

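The press, rail and knob lie near the middle of the wrist view, with the knob top at about (357,228) and the far notch at about (319,160). The stand and burnisher are at about (396,180) in scene and (320,272) in side. The vise is to the left and the look-alikes stand around the stand.

```bash
cat > h.py <<'E'
import numpy as np, pickle, cv2
from scipy.spatial.transform import Rotation as R
def ray(d,u,v,s=None):
    x,y=(u-d["cx"])/d["fx"],(v-d["cy"])/d["fy"]
    if "xyz" in d:
        r=np.array([x,y,1.]);M=R.from_quat(d["rotation"]).as_matrix();o=np.array(d["xyz"])
    else:
        t=np.hypot(x,y);k=np.sin(t)/t if t>1e-9 else 1
        r=np.array([x*k,y*k,np.cos(t)]);T=np.array(d["tool_from_camera"]);W=R.from_quat(s["tool_rot"]).as_matrix()
        o=np.array(s["tcp_pos"])+W@T[:3,3];M=W@T[:3,:3]
    r=M@r;return o,r/np.linalg.norm(r)
def plane(d,u,v,z,s=None):
    o,r=ray(d,u,v,s);return o+r*(z-o[2])/r[2]
def tri(*rs):
    A=sum(np.eye(3)-np.outer(r,r) for o,r in rs);b=sum((np.eye(3)-np.outer(r,r))@o for o,r in rs)
    p=np.linalg.solve(A,b);return p,[np.linalg.norm((np.eye(3)-np.outer(r,r))@(p-o)) for o,r in rs]
E
python3 - <<'E'
from h import *
s,d=pickle.load(open("d0.pkl","rb"))
c=np.zeros((600,800,3),np.uint8)
def put(n,x0,y0,w,h,k,X,Y):
    im=cv2.resize(d[n]["image"][y0:y0+h,x0:x0+w,::-1],None,fx=k,fy=k,interpolation=cv2.INTER_CUBIC); c[Y:Y+h*k,X:X+w*k]=im
put("wrist",285,110,120,200,3,0,0)
put("scene",360,140,70,75,4,370,0)
put("side",275,230,85,70,5,370,240)
cv2.imwrite("pics/m1.png",c)
E
```

```text
(no output)
```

View pics/m1.png

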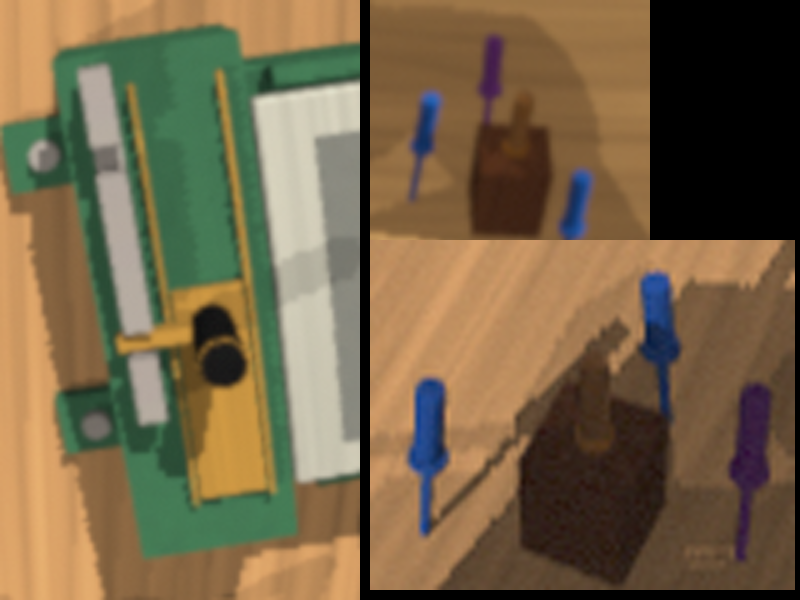

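Run:
```python
from h import *
np.set_printoptions(precision=4,suppress=True)
s,d=pickle.load(open("d0.pkl","rb"));w=d["wrist"]
P=lambda u,v,z:plane(w,u,v,z,s)
print("knob",P(358.7,231.3,.104))
c=[P(303.3,131,.06),P(365,120,.06),P(384,287.7,.06),P(333.3,295.7,.06)];print(np.array(c))
a,b=P(316.7,132.7,.076),P(335.7,250.7,.076);print("rail",a,b,np.linalg.norm(a-b),np.degrees(np.arctan2(-(a-b)[0],(a-b)[1])))
for i,j in((3,0),(2,1)):
    e=c[j]-c[i];print(np.linalg.norm(e),np.degrees(np.arctan2(-e[0],e[1])))
print("farnotch",P(320.7,162.7,.066),"crossbar end",P(326,225,.072))
for n,p,q in(("top",(398.25,164),(320.2,251.5)),("collar",(396.5,177.5),(319.8,270.8))):
    print(n,tri(ray(d["scene"],*p),ray(d["side"],*q)))
# stand orientation from side view top corners (z=.08)
for u,v in((570,388),(668,428),(640,495),(521,455)): print("stand corner",plane(d["side"],275+(u-370)/5,230+(v-240)/5,.08))
```

```text
knob [ 0.5596 -0.039   0.104 ]
[[ 0.5058  0.0513  0.06  ]
 [ 0.568   0.0629  0.06  ]
 [ 0.6007 -0.1343  0.06  ]
 [ 0.5387 -0.1446  0.06  ]]
rail [0.5196 0.051  0.076 ] [ 0.5395 -0.0738  0.076 ] 0.12639511280857751 9.061840350043731
0.19866705817049535 9.533039469459759
0.19995931369679362 9.407855129436463
farnotch [0.5234 0.0196 0.066 ] crossbar end [ 0.5289 -0.0455  0.072 ]
top (array([0.4537, 0.3045, 0.1452]), [np.float64(0.0031009793019378417), np.float64(0.0031009793019378088)])
collar (array([0.4505, 0.3099, 0.0756]), [np.float64(0.0007390469317065219), np.float64(0.0007390469317064924)])
stand corner [0.4751 0.2833 0.08  ]
stand corner [0.4171 0.2875 0.08  ]
stand corner [0.4148 0.3324 0.08  ]
stand corner [0.4812 0.3334 0.08  ]
```

>>> play_rows:
  commands:
    - {"xyz": [0.2, -0.2, -0.3], "turn": -1.4}
    - {"xyz": [0.4, -0.4, -0.7], "turn": -2.8}
    - {"xyz": [0.6, -0.6, -1.0], "turn": -4.2}
    - {"xyz": [0.8, -0.8, -1.4], "turn": -5.6}
    - {"xyz": [1.0, -1.0, -1.6], "turn": -7.0}
    - {"xyz": [1.2, -1.2, -1.8], "turn": -8.4}
    - {"xyz": [1.4, -1.4, -2.0], "turn": -9.8}
    - {"xyz": [1.4, -1.56, -2.0], "turn": -11.2}
  fingers: 45
  force: 40

```text
time: 0.82
tcp_pos: [0.56, -0.0392, 0.1528]
tool_rot: [0.957, 0.289, -0.001, -0.0]
force: [-0.7, 0.7, 0.6]
opening: 0.528
grip_force: 0.0
```

>>> play_rows:
  commands:
    - {"xyz": [0, 0, 0], "turn": -1.4}
    - {"xyz": [0, 0, 0], "turn": -2.8}
    - {"xyz": [0, 0, 0], "turn": -4.2}
    - {"xyz": [0, 0, 0], "turn": -4.92}
    - {"xyz": [0, 0, 0], "turn": -4.92}
    - {"xyz": [0, 0, 0], "turn": -4.92}

```text
time: 1.32
tcp_pos: [0.5599, -0.039, 0.1541]
tool_rot: [0.997, 0.083, -0.0, -0.0]
force: [0.5, -0.3, -0.7]
opening: 0.527
grip_force: 0.0
```

```bash
cat >> h.py <<'E'
def snap(n,fn):
    from bench import telemetry,eyes
    s=telemetry.state();d=eyes.capture(n);cv2.imwrite(fn,d["image"][:,:,::-1]);pickle.dump((s,d),open("last_%s.pkl"%n,"wb"))
    z=R.from_quat(s["tool_rot"]).as_matrix();print(round(s["time"],2),np.round(s["tcp_pos"],4),"tooly deg",np.degrees(np.arctan2(z[1,1],z[0,1])).round(2),"F",np.round(s["force"],1));return s,d
E
python3 - <<'E'
from h import *
np.set_printoptions(precision=4,suppress=True)
s,d=snap("wrist","pics/w1.png")
o=pickle.load(open("d0.pkl","rb"))[1]
print("vise frame", plane(o["scene"],228,160,.155), plane(o["scene"],205,157,.155))
# lookalike tops in side/scene
print("blueA",tri(ray(o["scene"],375,164),ray(o["side"],332,238))); print("blueB",tri(ray(o["scene"],411.5,184),ray(o["side"],287,259))); print("pur",tri(ray(o["scene"],390.8,149.5),ray(o["side"],352,260.5)))
E
```

```text
1.32 [ 0.5599 -0.039   0.1541] tooly deg -80.47 F [ 0.5 -0.3 -0.7]
vise frame [ 0.4636 -0.254   0.155 ] [ 0.4515 -0.3342  0.155 ]
blueA (array([0.4454, 0.2339, 0.1305]), [np.float64(0.0017653487661574538), np.float64(0.0017653487661575874)])
blueB (array([0.5267, 0.344 , 0.1271]), [np.float64(0.0011726433215373828), np.float64(0.0011726433215371007)])
pur (array([0.3722, 0.2889, 0.1328]), [np.float64(0.0013401418386564865), np.float64(0.001340141838656247)])
```

View pics/w1.png

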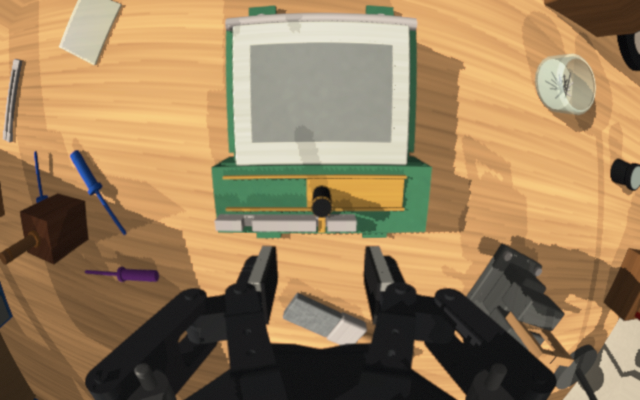

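The press is square in the wrist view. The knob top is at about (321,208), in line with the finger centre, so I descend and grip it.

>>> play_rows:
  commands:
    - {"xyz": [0, 0, -1.0]}
    - {"xyz": [0, 0, -2.0]}
    - {"xyz": [0, 0, -2.8]}
    - {"xyz": [0, 0, -3.16]}
    - {"xyz": [0, 0, -3.16]}

```text
schema error: expected keys xyz, turn
```

>>> play_rows:
  commands:
    - {"xyz": [0, 0, 0]}
    - {"xyz": [0, 0, 0]}
    - {"xyz": [0, 0, 0]}
    - {"xyz": [0, 0, 0]}
    - {"xyz": [0, 0, 0]}
    - {"xyz": [0, 0, 0]}
  fingers: 5

```text
schema error: expected keys xyz, turn
```

>>> play_rows:
  commands:
    - {"xyz": [0, 0, -1.0], "turn": 0}
    - {"xyz": [0, 0, -2.0], "turn": 0}
    - {"xyz": [0, 0, -2.8], "turn": 0}
    - {"xyz": [0, 0, -3.16], "turn": 0}
    - {"xyz": [0, 0, -3.16], "turn": 0}

```text
time: 1.78
tcp_pos: [0.5586, -0.0387, 0.0732]
tool_rot: [0.997, 0.082, -0.002, -0.001]
force: [-0.5, -1.1, 0.1]
opening: 0.53
grip_force: 0.0
```

>>> play_rows:
  commands:
    - {"xyz": [0, 0, 0], "turn": 0}
    - {"xyz": [0, 0, 0], "turn": 0}
    - {"xyz": [0, 0, 0], "turn": 0}
    - {"xyz": [0, 0, 0], "turn": 0}
    - {"xyz": [0, 0, 0], "turn": 0}
    - {"xyz": [0, 0, 0], "turn": 0}
  fingers: 5

```text
time: 2.28
tcp_pos: [0.5611, -0.0391, 0.077]
tool_rot: [0.997, 0.082, 0.002, 0.0]
force: [-0.2, 1.2, 7.4]
opening: 0.058
grip_force: 3.4
```

Run:
```python
from h import *
s,d=snap("wrist","pics/w2.png"); print(s["opening"],s["grip_force"])
c=cv2.resize(d["image"][150:400,160:480,::-1],None,fx=2,fy=2);e=snap("side","pics/x.png")[1]["image"][120:240,270:420,::-1]
o=np.zeros((600,640,3),np.uint8);o[:500]=c;cv2.imwrite("pics/w2c.png",np.hstack([cv2.resize(c,(480,375)),cv2.resize(e,(320,375))]))
```

```text
2.28 [ 0.5611 -0.0391  0.077 ] tooly deg -80.59 F [-0.2  1.2  7.4]
0.05764054162202567 3.3721433579921722
2.33 [ 0.5611 -0.0392  0.077 ] tooly deg -80.59 F [0.3 0.1 7. ]
```

View pics/w2c.png

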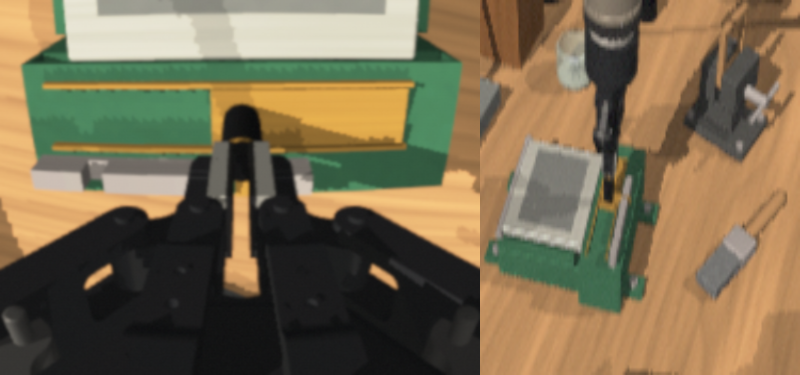

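```bash
cat >> h.py <<'E'
def proj(d,p,s=None):
    p=np.array(p,float)
    if "xyz" in d: q=R.from_quat(d["rotation"]).as_matrix().T@(p-d["xyz"]);return d["cx"]+d["fx"]*q[0]/q[2],d["cy"]+d["fy"]*q[1]/q[2]
    T=np.array(d["tool_from_camera"]);t=R.from_quat(s["tool_rot"]).as_matrix().T@(p-s["tcp_pos"]);q=T[:3,:3].T@(t-T[:3,3])
    r=np.hypot(q[0],q[1]);th=np.arctan2(r,q[2]);return d["cx"]+d["fx"]*th*q[0]/r,d["cy"]+d["fy"]*th*q[1]/r
E
python3 - <<'E'
from h import *
s,d=pickle.load(open("last_wrist.pkl","rb"));o=pickle.load(open("d0.pkl","rb"))[1]
t=s["tcp_pos"];f=lambda p:np.round([480/320*(p[0]-160),1.5*(p[1]-150)])
print("tcp",f(proj(d,t,s)),"grasp",f(proj(d,t+[0,0,.019],s)))
for z in(.065,.104):print(z,f(proj(d,[.5596,-.039,z],s)))
im=d["image"].astype(int);m=(im.sum(2)<150)
print(m[205:300:4,300:342].astype(int).sum(1))
# housing corners
P=lambda c:plane(d,160+c[0]/1.5,150+c[1]/1.5,.06,s)
for c in((22,62),(461,62),(445,184)):print(P(c))
# knob in scene & side
for n,x0,y0 in(("scene",275,185),("side",318,165)):
    k=o[n]["image"][y0:y0+30,x0:x0+30].sum(2);v,u=np.where(k<110);print(n,len(u),u.mean()+x0,v.min()+y0,v.max()+y0, "pred top/bot",proj(o[n],[.5596,-.039,.104]),proj(o[n],[.5596,-.039,.065]))
E
```

```text
tcp [241. 129.] grasp [241. 151.]
0.065 [240. 121.]
0.104 [240. 165.]
[ 0  0  0  0 11 21 23 24 25 24 16 16 16 18 17 18 18  7  8  6 19 29 30 29]
[0.56834515 0.06235039 0.06      ]
[ 0.60056999 -0.1336778   0.06      ]
[ 0.5382531  -0.14677578  0.06      ]
scene 8 291.5 198 201 pred top/bot (np.float64(291.1232173925675), np.float64(193.48912340833215)) (np.float64(291.9886579350842), np.float64(201.28382376239483))
side 27 330.0 174 183 pred top/bot (np.float64(330.67198427059054), np.float64(173.80542583012462)) (np.float64(330.4683163108715), np.float64(182.8944669774783))
```

>>> play_rows:
  commands:
    - {"xyz": [0, 0, 0], "turn": 0}
    - {"xyz": [0, 0, 0], "turn": 0}
    - {"xyz": [0, 0, 0], "turn": 0}
  fingers: 85

```text
time: 2.63
tcp_pos: [0.5601, -0.039, 0.0756]
tool_rot: [0.997, 0.082, 0.0, 0.0]
force: [-0.6, -0.1, -0.8]
opening: 0.476
grip_force: 0.0
```

Run:
```python
from h import *
s,d=snap("wrist","pics/w3.png"); print(s["opening"],s["grip_force"])
cv2.imwrite("pics/w3c.png",cv2.resize(d["image"][150:300,200:440,::-1],None,fx=3,fy=3))
```

```text
2.63 [ 0.5601 -0.039   0.0756] tooly deg -80.59 F [-0.6 -0.1 -0.8]
0.47611717388901165 0.0
```

View pics/w3c.png

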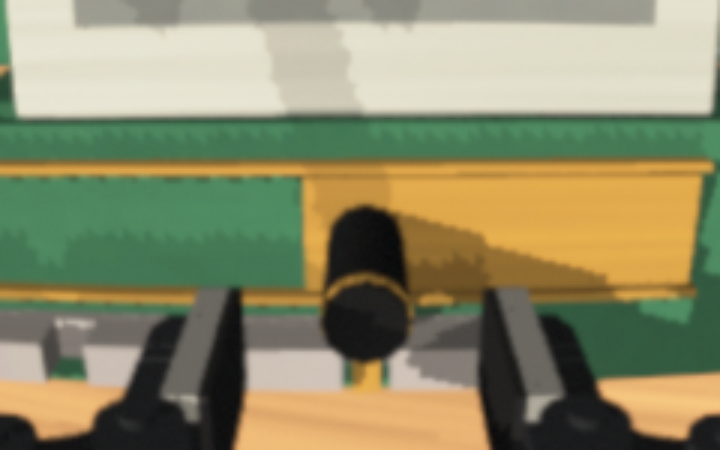

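The knob stands between the pads, but the pad tips, at about row 290 of the crop, sit roughly 28 mm above the reported TCP. They closed on the knob's top, which explains the 7 N upward force. I'll go lower in steps and watch the force.

>>> play_rows:
  commands:
    - {"xyz": [0, 0, -0.2], "turn": 0}
    - {"xyz": [0, 0, -0.4], "turn": 0}
    - {"xyz": [0, 0, -0.6], "turn": 0}
    - {"xyz": [0, 0, -0.6], "turn": 0}
    - {"xyz": [0, 0, -0.6], "turn": 0}
  fingers: 40

```text
time: 3.1
tcp_pos: [0.5596, -0.0389, 0.0596]
tool_rot: [0.997, 0.082, -0.001, -0.0]
force: [-0.1, 0.4, 0.2]
opening: 0.47
grip_force: 0.0
```

>>> play_rows:
  commands:
    - {"xyz": [0, 0, 0], "turn": 0}
    - {"xyz": [0, 0, 0], "turn": 0}
    - {"xyz": [0, 0, 0], "turn": 0}
    - {"xyz": [0, 0, 0], "turn": 0}
    - {"xyz": [0, 0, 0], "turn": 0}
    - {"xyz": [0, 0, 0], "turn": 0}
  fingers: 5

```text
time: 3.6
tcp_pos: [0.5602, -0.039, 0.0606]
tool_rot: [0.997, 0.082, 0.0, 0.0]
force: [-0.4, 0.2, 2.1]
opening: 0.167
grip_force: 39.0
```

>>> play_rows:
  commands:
    - {"xyz": [0, 0, 0.2], "turn": 0}
    - {"xyz": [0, 0, 0.4], "turn": 0}
    - {"xyz": [0, 0, 0.58], "turn": 0}
    - {"xyz": [0, 0, 0.58], "turn": 0}
    - {"xyz": [0, 0, 0.58], "turn": 0}

```text
time: 4.02
tcp_pos: [0.5601, -0.039, 0.0751]
tool_rot: [0.997, 0.082, 0.0, 0.0]
force: [2.1, -0.2, -2.7]
opening: 0.164
grip_force: 39.0
```

>>> play_rows:
  commands:
    - {"xyz": [-0.043, 0.26, 0], "turn": 0}
    - {"xyz": [-0.108, 0.65, 0], "turn": 0}
    - {"xyz": [-0.172, 1.04, 0], "turn": 0}
    - {"xyz": [-0.237, 1.43, 0], "turn": 0}
    - {"xyz": [-0.302, 1.82, 0], "turn": 0}
    - {"xyz": [-0.366, 2.21, 0], "turn": 0}
    - {"xyz": [-0.431, 2.6, 0], "turn": 0}
    - {"xyz": [-0.431, 2.6, 0], "turn": 0}

```text
time: 4.68
tcp_pos: [0.549, 0.0265, 0.0749]
tool_rot: [0.997, 0.083, -0.0, 0.001]
force: [0.8, -3.1, -2.1]
opening: 0.162
grip_force: 39.4
```

Now lower the knob, release and rise.

>>> play_rows:
  commands:
    - {"xyz": [0, 0, -0.2], "turn": 0}
    - {"xyz": [0, 0, -0.4], "turn": 0}
    - {"xyz": [0, 0, -0.56], "turn": 0}
    - {"xyz": [0, 0, -0.56], "turn": 0}

```text
time: 5.02
tcp_pos: [0.5491, 0.0264, 0.0607]
tool_rot: [0.997, 0.082, -0.0, -0.0]
force: [-0.5, 0.2, 0.4]
opening: 0.165
grip_force: 39.8
```

>>> play_rows:
  commands:
    - {"xyz": [0, 0, 0], "turn": 0}
    - {"xyz": [0, 0, 0], "turn": 0}
    - {"xyz": [0, 0, 0], "turn": 0}
    - {"xyz": [0, 0, 1.5], "turn": 0}
    - {"xyz": [0, 0, 3], "turn": 0}
    - {"xyz": [0, 0, 4.5], "turn": 0}
    - {"xyz": [0, 0, 5], "turn": 0}
    - {"xyz": [0, 0, 5], "turn": 0}
  fingers: 45

```text
time: 5.68
tcp_pos: [0.5515, 0.026, 0.1901]
tool_rot: [0.997, 0.082, 0.004, 0.001]
force: [-0.1, 0.2, -0.5]
opening: 0.527
grip_force: 0.0
```

Run:
```python
from h import *
s,d=snap("wrist","pics/w4.png")
cv2.imwrite("pics/w4c.png",cv2.resize(d["image"][120:300,200:440,::-1],None,fx=3,fy=3))
```

```text
5.68 [0.5515 0.026  0.1901] tooly deg -80.6 F [-0.1  0.2 -0.5]
```

View pics/w4c.png

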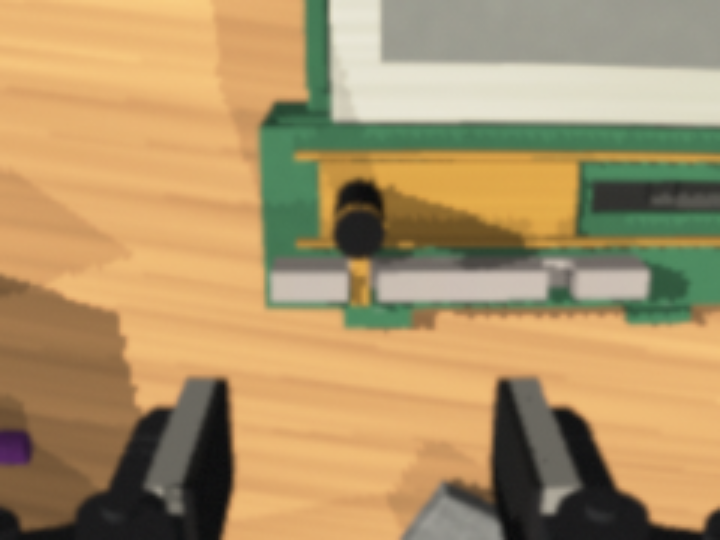

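The knob sits in the far notch and the shutter is clear: the dark slot starts at about (397,186) in the full frame. Next, move above the burnisher.

>>> play_rows:
  commands:
    - {"xyz": [-0.4, 1.2, 0.2], "turn": 0}
    - {"xyz": [-0.9, 2.6, 0.4], "turn": 0}
    - {"xyz": [-1.4, 4.0, 0.4], "turn": 0}
    - {"xyz": [-1.9, 5.4, 0.4], "turn": 0}
    - {"xyz": [-2.4, 6.8, 0.4], "turn": 0}
    - {"xyz": [-2.9, 8.2, 0.4], "turn": 0}
    - {"xyz": [-3.4, 9.6, 0.4], "turn": 0}
    - {"xyz": [-3.9, 10.9, 0.4], "turn": 0}

```text
time: 6.4
tcp_pos: [0.4499, 0.3, 0.1939]
tool_rot: [0.997, 0.082, -0.002, 0.0]
force: [0.3, 1.2, 0.4]
opening: 0.525
grip_force: 0.0
```

>>> play_rows:
  commands:
    - {"xyz": [-0.05, 0.3, 0], "turn": 0}
    - {"xyz": [-0.05, 0.3, 0], "turn": 0}
    - {"xyz": [-0.05, 0.3, 0], "turn": 0}
    - {"xyz": [-0.05, 0.3, 0], "turn": 0}

```text
time: 6.73
tcp_pos: [0.4507, 0.3047, 0.1949]
tool_rot: [0.997, 0.081, -0.001, 0.001]
force: [0.3, -1.1, 0.1]
opening: 0.526
grip_force: 0.0
```

Run:
```python
from h import *
s,d=snap("wrist","pics/w5.png");print(s["joint_positions"])
s4=cv2.imread("pics/w4.png")
a=cv2.resize(d["image"][140:340,220:420,::-1],None,fx=2,fy=2)
b=cv2.resize(s4[150:220,380:500],None,fx=3,fy=3,interpolation=cv2.INTER_CUBIC)
o=np.zeros((400,800,3),np.uint8);o[:400,:400]=a;o[:210,420:780]=b;cv2.imwrite("pics/w5c.png",o)
```

```text
6.73 [0.4507 0.3047 0.1949] tooly deg -80.66 F [ 0.3 -1.1  0.1]
[ 4.53979253e-01  3.85456510e-01  1.48510260e+00 -5.60916773e-04
  1.27278502e+00  1.86195352e+00]
```

View pics/w5c.png

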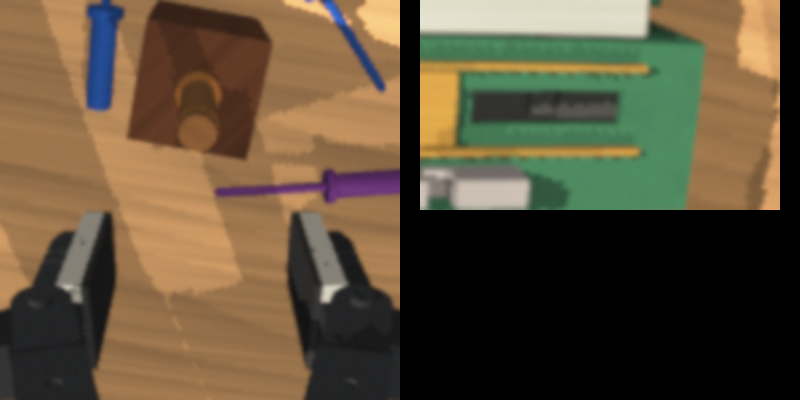

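Run:
```python
from h import *
np.set_printoptions(precision=4,suppress=True)
s,d=pickle.load(open("last_wrist.pkl","rb"))
print("top",plane(d,319,206.5,.142,s),"collar",plane(d,319,186.5,.086,s))
for u,v in((144,138),(246,159),(271,40),(159,2)):print("standc",plane(d,220+u/2,140+v/2,.08,s))
q=np.array([.997,.082,.004,.001]);t=dict(s,tcp_pos=np.array([.5515,.026,.1901]),tool_rot=q/np.linalg.norm(q))
a,b=plane(d,397.2,185.8,.06,t),plane(d,446.2,185.8,.06,t)
print("slot",a,b,np.linalg.norm(a-b),(a+b)/2); k=plane(d,200+358/3,120+233/3,.104,t);print("knob",k)
```

```text
top [0.451 0.306 0.142] collar [0.4514 0.3062 0.086 ]
standc [0.4231 0.3284 0.08  ]
standc [0.4203 0.2771 0.08  ]
standc [0.4808 0.2764 0.08  ]
standc [0.4899 0.3307 0.08  ]
slot [ 0.5617 -0.0523  0.06  ] [ 0.5712 -0.1064  0.06  ] 0.05499442079906208 [ 0.5665 -0.0793  0.06  ]
knob [0.5494 0.0265 0.104 ]
```

>>> play_rows:
  commands:
    - {"xyz": [0, 0.05, -1.4], "turn": 0}
    - {"xyz": [0, 0.05, -2.8], "turn": 0}
    - {"xyz": [0, 0.05, -4.0], "turn": 0}
    - {"xyz": [0, 0.05, -4.7], "turn": 0}
    - {"xyz": [0, 0.05, -5.1], "turn": 0}
    - {"xyz": [0, 0.05, -5.16], "turn": 0}
    - {"xyz": [0, 0.05, -5.16], "turn": 0}

```text
time: 7.37
tcp_pos: [0.4511, 0.3066, 0.067]
tool_rot: [0.997, 0.081, -0.0, 0.0]
force: [0.7, -0.0, 0.2]
opening: 0.529
grip_force: 0.0
```

>>> play_rows:
  commands:
    - {"xyz": [0, 0, 0], "turn": 0}
    - {"xyz": [0, 0, 0], "turn": 0}
    - {"xyz": [0, 0, 0], "turn": 0}
    - {"xyz": [0, 0, 0], "turn": 0}
    - {"xyz": [0, 0, 0], "turn": 0}
    - {"xyz": [0, 0, 0], "turn": 0}
  fingers: 5
  force: 80

```text
time: 7.87
tcp_pos: [0.4515, 0.3076, 0.0684]
tool_rot: [0.997, 0.082, 0.002, -0.0]
force: [-0.4, -1.6, 7.1]
opening: 0.161
grip_force: 77.8
```

>>> play_rows:
  commands:
    - {"xyz": [0, 0, 0.3], "turn": 0}
    - {"xyz": [0, 0, 1.0], "turn": 0}
    - {"xyz": [0, 0, 1.8], "turn": 0}
    - {"xyz": [0, 0, 2.6], "turn": 0}
    - {"xyz": [0, 0, 3.4], "turn": 0}
    - {"xyz": [0, 0, 4.2], "turn": 0}
    - {"xyz": [0, 0, 4.6], "turn": 0}
    - {"xyz": [0, 0, 4.6], "turn": 0}

```text
time: 8.53
tcp_pos: [0.4515, 0.3079, 0.1844]
tool_rot: [0.997, 0.082, 0.002, -0.001]
force: [0.2, 0.1, -1.3]
opening: 0.165
grip_force: 77.9
```

Run:
```python
from h import *
s,d=snap("wrist","pics/w6.png");s2,e=snap("side","pics/s6.png");_,f=snap("scene","pics/c6.png");print(s["opening"],s["grip_force"])
a=cv2.resize(d["image"][120:320,220:420,::-1],None,fx=2,fy=2)
t=s["tcp_pos"]
o=np.zeros((420,800,3),np.uint8);o[:400,:400]=a
for dd,X in((e,400),(f,600)):
    u,v=map(int,proj(dd,t));print(u,v);b=cv2.resize(dd["image"][v-50:v+55,u-25:u+25,::-1],None,fx=4,fy=4,interpolation=cv2.INTER_CUBIC);o[:,X:X+b.shape[1]]=b
cv2.imwrite("pics/w6c.png",o)
```

```text
8.53 [0.4515 0.3079 0.1844] tooly deg -80.59 F [ 0.2  0.1 -1.3]
8.58 [0.4507 0.3075 0.1826] tooly deg -80.59 F [-0.3 -0.  -1.6]
8.63 [0.4501 0.3072 0.1813] tooly deg -80.6 F [ 0.3  0.1 -1.4]
0.16479685446070513 77.87542819976807
319 243
400 154
```

View pics/w6c.png

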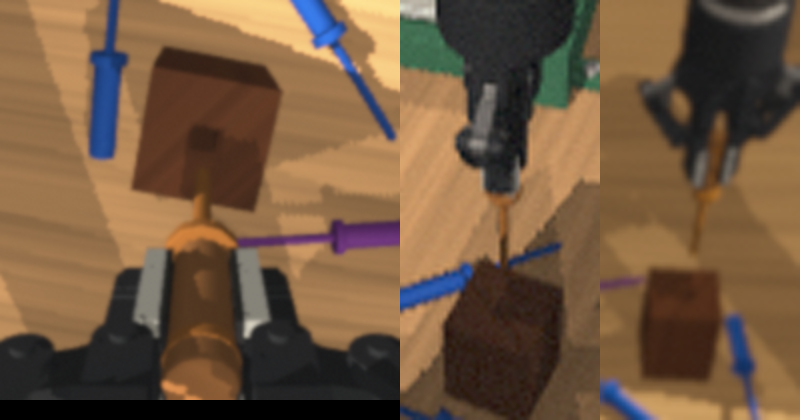

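Run:
```python
from h import *
np.set_printoptions(precision=4,suppress=True)
e=pickle.load(open("last_side.pkl","rb"))[1];f=pickle.load(open("last_scene.pkl","rb"))[1]; s,d=pickle.load(open("last_wrist.pkl","rb"))
for n,p,q in(("tip",(320.5,259.25),(399.25,166.5)),("col",(319.75,241),(402,150.75))):print(n,tri(ray(e,*p),ray(f,*q)))
print("wrist mouth",plane(d,323.5,189,.078,s))
# rod in wrist: base at collar ~ (202,222) to tip (205,165)
print("tip by wrist at z=.126",plane(d,220+203/2,120+176/2,.126,s),"proj nominal tip",proj(d,s["tcp_pos"]+[0,0,-.058],s),"proj collar",proj(d,s["tcp_pos"]+[0,0,.012],s))
im=cv2.cvtColor(d["image"],cv2.COLOR_RGB2HSV)
for v in range(188,250,4):
    r=d["image"][v,300:345].astype(int);u=np.where((r[:,0]-r[:,2]>70)&(r[:,0]<215))[0];print(v,(u.min()+300,u.max()+300,len(u)) if len(u) else None,end=" ")
```

```text
tip (array([0.4483, 0.3119, 0.1269]), [np.float64(0.00143822711571721), np.float64(0.001438227115717384)])
col (array([0.4495, 0.3116, 0.1975]), [np.float64(0.0004107582632030771), np.float64(0.00041075826320301196)])
wrist mouth [0.4518 0.3054 0.078 ]
tip by wrist at z=.126 [0.4494 0.307  0.126 ] proj nominal tip (np.float64(320.76023615062894), np.float64(205.50033258743784)) proj collar (np.float64(320.8573974601329), np.float64(244.76660929296781))
188 None 192 None 196 None 200 None 204 None 208 None 212 None 216 (np.int64(320), np.int64(320), 1) 220 (np.int64(300), np.int64(321), 21) 224 (np.int64(300), np.int64(334), 31) 228 (np.int64(300), np.int64(344), 40) 232 (np.int64(300), np.int64(344), 39) 236 (np.int64(300), np.int64(344), 41) 240 (np.int64(300), np.int64(337), 38) 244 (np.int64(303), np.int64(334), 19) 248 None
```

>>> play_rows:
  commands:
    - {"xyz": [0.3, -1.0, 0.5], "turn": 0}
    - {"xyz": [0.7, -2.3, 0.5], "turn": 0}
    - {"xyz": [1.1, -3.6, 0.5], "turn": 0}
    - {"xyz": [1.5, -4.9, 0.5], "turn": 0}
    - {"xyz": [1.9, -6.2, 0.5], "turn": 0}
    - {"xyz": [2.3, -7.5, 0.5], "turn": 0}
    - {"xyz": [2.7, -8.8, 0.5], "turn": 0}
    - {"xyz": [3.1, -10.1, 0.5], "turn": 0}

```text
time: 9.35
tcp_pos: [0.5274, 0.0532, 0.1927]
tool_rot: [0.997, 0.082, -0.001, -0.0]
force: [0.7, 0.1, -1.5]
opening: 0.163
grip_force: 78.2
```

>>> play_rows:
  commands:
    - {"xyz": [0.4, -1.3, 0], "turn": 0}
    - {"xyz": [0.8, -2.6, 0], "turn": 0}
    - {"xyz": [1.2, -3.9, 0], "turn": 0}
    - {"xyz": [1.5, -4.9, 0], "turn": 0}
    - {"xyz": [1.56, -5.36, -0.5], "turn": 0}
    - {"xyz": [1.56, -5.36, -0.8], "turn": 0}
    - {"xyz": [1.56, -5.36, -0.8], "turn": 0}
    - {"xyz": [1.56, -5.36, -0.8], "turn": 0}

```text
time: 10.02
tcp_pos: [0.566, -0.0783, 0.1729]
tool_rot: [0.997, 0.082, -0.002, -0.001]
force: [0.0, 0.9, -1.9]
opening: 0.163
grip_force: 78.2
```

Run:
```python
from h import *
np.set_printoptions(precision=4,suppress=True)
s,d=snap("wrist","pics/w7.png");_,e=snap("side","pics/s7.png");_,f=snap("scene","pics/c7.png")
# slot: dark low-saturation pixels inside the predicted region
uy=np.array([-.1633,.9866]);c=np.array([.5666,-.0794])
pts=[];im=d["image"].astype(int)
for k in np.arange(-34,35,1):
    p=c+uy*k/1000;row=[]
    for q in np.arange(-10,11,.5):
        u,v=proj(d,[p[0]+.9866*q/1000,p[1]+.1633*q/1000,.06],s)
        r=im[int(round(v)),int(round(u))];row.append("#" if r.max()<100 else("g" if r[1]>r[0]+10 else "o"))
    if k%4==0:print(k,"".join(row))
t=s["tcp_pos"];print(proj(d,t+[0,0,-.0555],s))
```

```text
10.02 [ 0.566  -0.0783  0.1729] tooly deg -80.59 F [ 0.   0.9 -1.9]
10.07 [ 0.5666 -0.0781  0.1738] tooly deg -80.54 F [-0.3  0.6 -1.3]
10.12 [ 0.5669 -0.0781  0.1744] tooly deg -80.52 F [ 0.6  0.3 -1.8]
-32 gggggggggggggggggggggggggggggggggggggggggg
-28 gggggggggggggggggggggggggggggggggggggggggg
-24 ggggggggggg######################ggggggggg
-20 ggggggggggg######################ggggggggg
-16 ggggggggggg######################ggggggggg
-12 ggggggggggg######################ggggggggg
-8 ggggggggggg######################ggggggggg
-4 ggggggggggg######################ggggggggg
0 ggggggggg########################ggggggggg
4 ggggggggg########################ggggggggg
8 ggggggggg########################ggggggggg
12 ggggggggg########################ggggggggg
16 ggggggggg########################ggggggggg
20 ggggggggg########################ggggggggg
24 ggggggggg########################ggggggggg
28 ggggggggg######################ggggggggggg
32 g#########################################
(np.float64(320.7933196065148), np.float64(206.0168397549235))
```

>>> play_rows:
  commands:
    - {"xyz": [0, 0, -0.8], "turn": 0}
    - {"xyz": [0, 0, -1.6], "turn": 0}
    - {"xyz": [0, 0, -2.0], "turn": 0}
    - {"xyz": [0, 0, -2.1], "turn": 0}
    - {"xyz": [0, 0, -2.2], "turn": 0}
    - {"xyz": [0, 0, -2.3], "turn": 0}
    - {"xyz": [0, 0, -2.4], "turn": 0}
    - {"xyz": [0, 0, -2.4], "turn": 0}

```text
time: 10.83
tcp_pos: [0.5672, -0.0793, 0.1146]
tool_rot: [0.997, 0.082, 0.0, 0.0]
force: [-0.3, 0.0, -1.1]
opening: 0.166
grip_force: 78.2
```

>>> play_rows:
  commands:
    - {"xyz": [0, 0, -0.1], "turn": 0}
    - {"xyz": [0, 0, -0.2], "turn": 0}
    - {"xyz": [0, 0, -0.3], "turn": 0}
    - {"xyz": [0, 0, -0.4], "turn": 0}
    - {"xyz": [0, 0, -0.4], "turn": 0}

```text
time: 11.25
tcp_pos: [0.5666, -0.0792, 0.1037]
tool_rot: [0.997, 0.082, -0.0, -0.0]
force: [0.1, 0.1, -2.5]
opening: 0.171
grip_force: 78.2
```

>>> play_rows:
  commands:
    - {"xyz": [0, 0, -0.15], "turn": 0}
    - {"xyz": [0, 0, -0.3], "turn": 0}
    - {"xyz": [0, 0, -0.4], "turn": 0}
    - {"xyz": [0, 0, -0.44], "turn": 0}
    - {"xyz": [0, 0, -0.48], "turn": 0}
    - {"xyz": [0, 0, -0.48], "turn": 0}

```text
time: 11.75
tcp_pos: [0.5673, -0.0796, 0.093]
tool_rot: [0.997, 0.082, 0.0, 0.001]
force: [-0.7, -0.8, 3.6]
opening: 0.167
grip_force: 78.3
```

>>> play_rows:
  commands:
    - {"xyz": [0, 0, -0.04], "turn": 0}
    - {"xyz": [0, 0, -0.08], "turn": 0}
    - {"xyz": [0, 0, -0.08], "turn": 0}

```text
time: 12.0
tcp_pos: [0.5675, -0.0799, 0.0916]
tool_rot: [0.997, 0.082, 0.001, 0.001]
force: [-1.7, -2.8, 6.1]
opening: 0.167
grip_force: 78.6
```

>>> play_rows:
  commands:
    - {"xyz": [0, 0, -0.04], "turn": 0}
    - {"xyz": [0, 0, -0.08], "turn": 0}
    - {"xyz": [0, 0, -0.08], "turn": 0}
    - {"xyz": [0, 0, -0.08], "turn": 0}

```text
time: 12.33
tcp_pos: [0.5675, -0.0804, 0.0892]
tool_rot: [0.997, 0.082, 0.001, 0.001]
force: [-1.2, -3.0, 5.0]
opening: 0.166
grip_force: 78.6
```

>>> play_rows:
  commands:
    - {"xyz": [0, 0, -0.04], "turn": 0}
    - {"xyz": [0, 0, -0.08], "turn": 0}
    - {"xyz": [0, 0, -0.08], "turn": 0}
    - {"xyz": [0, 0, -0.08], "turn": 0}

```text
time: 12.67
tcp_pos: [0.5674, -0.0805, 0.0875]
tool_rot: [0.997, 0.082, 0.001, 0.001]
force: [-2.1, -3.8, 7.7]
opening: 0.164
grip_force: 78.8
```

Run:
```python
from h import *
s,d=snap("side","pics/s8.png");_,w=snap("wrist","pics/w8.png")
p=pickle.load(open("d0.pkl","rb"))[1]["side"]["image"]
print(np.abs(d["image"].astype(int)-cv2.imread("pics/s7.png")[:,:,::-1]).sum(2)[165:210,278:325].mean())
```

```text
12.67 [ 0.5674 -0.0805  0.0875] tooly deg -80.59 F [-2.1 -3.8  7.7]
12.72 [ 0.5674 -0.0805  0.0875] tooly deg -80.59 F [-2.8 -3.5  8.5]
74.07375886524822
```

>>> play_rows:
  commands:
    - {"xyz": [0, 0, -0.04], "turn": 0}
    - {"xyz": [0, 0, -0.08], "turn": 0}
    - {"xyz": [0, 0, -0.08], "turn": 0}
    - {"xyz": [0, 0, -0.08], "turn": 0}

```text
time: 13.1
tcp_pos: [0.5674, -0.0805, 0.0857]
tool_rot: [0.997, 0.082, 0.001, 0.001]
force: [-3.2, -3.5, 9.5]
opening: 0.168
grip_force: 78.9
```

```bash
cat >> h.py <<'E'
def lid():
    # row of the lid's near edge (light-to-green change) in the side view, against the picture before
    from h import snap
    s,d=snap("side","pics/lid.png");a=cv2.imread("pics/s7.png")[:,:,::-1].astype(int)
    b=d["image"].astype(int);m=np.abs(a-b).sum(2)>60
    print("changed px lid far half:",m[172:205,280:305].sum(),"of",33*25)
E
python3 -c "
from h import *
lid()"
```

```text
13.1 [ 0.5674 -0.0805  0.0857] tooly deg -80.59 F [-3.2 -3.5  9.5]
changed px lid far half: 213 of 825
```

Run:
```python
from h import *
snap("scene","pics/clid.png")
for a,b,box in(("s7","lid",(160,215,275,335)),("c7","clid",(200,265,262,328))):
    for n in(a,b):
        im=cv2.imread(f"pics/{n}.png").astype(int)[box[0]:box[1],box[2]:box[3]]
        m=(im.min(2)>125)&(im.max(2)-im.min(2)<50);v,u=np.where(m);print(n,len(u),u.mean()+box[2],v.mean()+box[0],u.min()+box[2],u.max()+box[2],v.min()+box[0],v.max()+box[0])
```

```text
13.15 [ 0.5674 -0.0805  0.0857] tooly deg -80.59 F [-2.6 -3.3  8.8]
s7 667 302.95652173913044 183.63418290854574 276 334 163 204
lid 570 302.5052631578947 180.32280701754385 276 334 161 205
c7 1788 294.70805369127515 226.76230425055928 269 323 207 257
clid 2039 294.43599803825407 224.32319764590486 269 323 202 257
```

Run:
```python
from h import *
f=pickle.load(open("last_scene.pkl","rb"))[1];e=pickle.load(open("last_side.pkl","rb"))[1]
o=np.array([.6155,-.0309]);ux=np.array([.9866,.1633]);uy=np.array([-.1633,.9866])
for y in(-.06,.06):
  for z in(.06,.097):
    p=o+ux*-.030+uy*y;print(y,z,np.round(proj(f,[*p,z]),1),np.round(proj(e,[*p,z]),1))
  c=int(proj(f,[*p,.08])[0])
  for n in("c7","clid"):print(n,c,cv2.imread(f"pics/{n}.png")[196:214,c].tolist())
```

```text
-0.06 0.06 [273.9 210.3] [326.8 171.4]
-0.06 0.097 [272.7 203.1] [326.9 162.9]
c7 273 [[105, 156, 160], [103, 148, 107], [103, 147, 86], [99, 146, 101], [87, 144, 132], [77, 136, 136], [80, 129, 109], [83, 122, 78], [74, 107, 61], [64, 95, 54], [73, 113, 86], [76, 133, 129], [73, 134, 135], [82, 130, 111], [114, 144, 123], [164, 183, 181], [186, 202, 208], [189, 205, 211]]
clid 273 [[104, 152, 150], [104, 148, 106], [103, 146, 86], [99, 146, 101], [87, 144, 132], [71, 130, 132], [61, 106, 98], [61, 90, 60], [65, 90, 57], [103, 123, 114], [158, 174, 178], [183, 198, 204], [186, 202, 209], [186, 202, 208], [186, 202, 208], [185, 201, 207], [185, 201, 207], [184, 200, 206]]
0.06 0.06 [310.6 206.6] [318.5 194.5]
0.06 0.097 [310.2 199.3] [318.4 185.9]
c7 310 [[48, 59, 68], [31, 53, 68], [26, 57, 77], [26, 68, 93], [34, 90, 124], [42, 126, 167], [51, 152, 196], [52, 154, 197], [57, 137, 169], [77, 126, 122], [117, 145, 126], [169, 187, 186], [190, 206, 211], [192, 207, 214], [188, 204, 211], [178, 193, 199], [160, 173, 178], [148, 160, 163]]
clid 310 [[47, 60, 68], [32, 54, 68], [25, 56, 77], [28, 68, 94], [39, 92, 124], [97, 142, 170], [161, 188, 203], [188, 206, 214], [191, 207, 214], [189, 206, 212], [188, 204, 211], [178, 193, 200], [161, 174, 179], [149, 160, 164], [146, 157, 161], [146, 157, 161], [147, 158, 162], [146, 157, 161]]
```

The scene view shows the lid's front edge raised by about 5 px, as a sprung-up lid should. I withdraw straight up.

>>> play_rows:
  commands:
    - {"xyz": [0, 0, 0], "turn": 0}
    - {"xyz": [0, 0, 0.5], "turn": 0}
    - {"xyz": [0, 0, 1.2], "turn": 0}
    - {"xyz": [0, 0, 2.0], "turn": 0}
    - {"xyz": [0, 0, 2.8], "turn": 0}
    - {"xyz": [0, 0, 3.6], "turn": 0}
    - {"xyz": [0, 0, 4.2], "turn": 0}
    - {"xyz": [0, 0, 4.2], "turn": 0}

```text
time: 13.87
tcp_pos: [0.5686, -0.0796, 0.1924]
tool_rot: [0.997, 0.082, 0.003, 0.001]
force: [0.7, -0.8, -1.0]
opening: 0.165
grip_force: 78.0
```

Run:
```python
from h import *
s,d=snap("scene","pics/c9.png");w=snap("wrist","pics/w9.png")
for c in(273,310):print(cv2.imread("pics/c9.png")[196:214,c,0].tolist())
for n in("w7","w9"):
    im=cv2.imread(f"pics/{n}.png")[:,:,::-1].astype(int)
    for v in(208,212,216,220,226,232):
        r=im[v,290:350];u=np.where((r[:,0]-r[:,2]>60))[0];print(n,v,(u.min()+290,u.max()+290,len(u)) if len(u) else 0)
```

```text
13.87 [ 0.5686 -0.0796  0.1924] tooly deg -80.6 F [ 0.7 -0.8 -1. ]
13.92 [ 0.5678 -0.0794  0.1904] tooly deg -80.6 F [-0.1 -0.  -1.7]
[106, 104, 102, 101, 88, 76, 80, 84, 78, 105, 158, 182, 186, 186, 185, 185, 185, 184]
[48, 30, 26, 26, 39, 97, 161, 187, 190, 189, 188, 178, 160, 149, 146, 146, 147, 146]
w7 208 (np.int64(318), np.int64(322), 5)
w7 212 (np.int64(317), np.int64(321), 5)
w7 216 (np.int64(317), np.int64(321), 5)
w7 220 (np.int64(317), np.int64(321), 5)
w7 226 (np.int64(290), np.int64(326), 34)
w7 232 (np.int64(290), np.int64(349), 56)
w9 208 (np.int64(318), np.int64(322), 5)
w9 212 (np.int64(318), np.int64(322), 5)
w9 216 (np.int64(317), np.int64(322), 6)
w9 220 (np.int64(317), np.int64(321), 5)
w9 226 (np.int64(290), np.int64(349), 35)
w9 232 (np.int64(290), np.int64(349), 60)
```

>>> play_rows:
  commands:
    - {"xyz": [-0.3, 1.0, 0.1], "turn": 0}
    - {"xyz": [-0.7, 2.3, 0.2], "turn": 0}
    - {"xyz": [-1.1, 3.6, 0.2], "turn": 0}
    - {"xyz": [-1.5, 4.9, 0.2], "turn": 0}
    - {"xyz": [-1.9, 6.2, 0.2], "turn": 0}
    - {"xyz": [-2.3, 7.5, 0.2], "turn": 0}
    - {"xyz": [-2.7, 8.8, 0.2], "turn": 0}
    - {"xyz": [-3.1, 10.1, 0.2], "turn": 0}

```text
time: 14.63
tcp_pos: [0.4878, 0.1745, 0.1925]
tool_rot: [0.997, 0.082, -0.002, 0.0]
force: [-0.2, 0.4, -1.4]
opening: 0.169
grip_force: 78.1
```

>>> play_rows:
  commands:
    - {"xyz": [-0.4, 1.3, 0], "turn": 0}
    - {"xyz": [-0.8, 2.6, 0], "turn": 0}
    - {"xyz": [-1.2, 3.9, 0], "turn": 0}
    - {"xyz": [-1.5, 4.9, 0], "turn": 0}
    - {"xyz": [-1.56, 5.36, 0], "turn": 0}
    - {"xyz": [-1.56, 5.36, 0], "turn": 0}
    - {"xyz": [-1.56, 5.36, 0], "turn": 0}
    - {"xyz": [-1.56, 5.36, 0], "turn": 0}

```text
time: 15.3
tcp_pos: [0.4506, 0.3061, 0.1935]
tool_rot: [0.997, 0.082, -0.001, 0.001]
force: [-0.7, -0.1, -1.3]
opening: 0.161
grip_force: 78.2
```

Run:
```python
from h import *
np.set_printoptions(precision=4,suppress=True)
s,d=snap("wrist","pics/w10.png")
e=snap("side","pics/s10.png");
# burnisher hole: darkest blob on stand top, seen by wrist
im=d["image"].astype(int)
u0,v0=proj(d,[.451,.306,.08],s);print("expected hole px",u0,v0)
sub=im[int(v0)-14:int(v0)+15,int(u0)-20:int(u0)+21].sum(2);v,u=np.where(sub<sub.min()+45);print(sub.min(),np.median(sub),len(u),u.mean()+int(u0)-20,v.mean()+int(v0)-14)
print("mouth",plane(d,u.mean()+int(u0)-20,v.mean()+int(v0)-14,.076,s))
```

```text
15.3 [0.4506 0.3061 0.1935] tooly deg -80.64 F [-0.7 -0.1 -1.3]
15.35 [0.4508 0.306  0.1937] tooly deg -80.68 F [ 0.  -0.6 -2.1]
expected hole px 320.5819468048013 185.84611983550258
111 172.0 472 324.56779661016947 189.6737288135593
mouth [0.4468 0.3014 0.076 ]
```

>>> play_rows:
  commands:
    - {"xyz": [0, 0, -0.8], "turn": 0}
    - {"xyz": [0, 0, -1.6], "turn": 0}
    - {"xyz": [0, 0, -2.0], "turn": 0}
    - {"xyz": [0, 0, -2.2], "turn": 0}
    - {"xyz": [0, 0, -2.4], "turn": 0}
    - {"xyz": [0, 0, -2.6], "turn": 0}
    - {"xyz": [0, 0, -2.8], "turn": 0}
    - {"xyz": [0, 0, -2.8], "turn": 0}

```text
time: 16.07
tcp_pos: [0.4503, 0.3071, 0.1238]
tool_rot: [0.997, 0.082, -0.0, 0.0]
force: [-0.3, 1.2, -2.0]
opening: 0.165
grip_force: 78.2
```

>>> play_rows:
  commands:
    - {"xyz": [0, 0, -0.4], "turn": 0}
    - {"xyz": [0, 0, -0.9], "turn": 0}
    - {"xyz": [0, 0, -1.4], "turn": 0}
    - {"xyz": [0, 0, -1.8], "turn": 0}
    - {"xyz": [0, 0, -2.0], "turn": 0}
    - {"xyz": [0, 0, -2.1], "turn": 0}
    - {"xyz": [0, 0, -2.16], "turn": 0}
    - {"xyz": [0, 0, -2.16], "turn": 0}

```text
time: 16.73
tcp_pos: [0.4507, 0.3074, 0.0704]
tool_rot: [0.997, 0.082, 0.0, -0.0]
force: [-0.2, -0.6, -0.8]
opening: 0.164
grip_force: 78.2
```

Lower in small steps until the collar touches.

>>> play_rows:
  commands:
    - {"xyz": [0, 0, -0.04], "turn": 0}
    - {"xyz": [0, 0, -0.08], "turn": 0}
    - {"xyz": [0, 0, -0.1], "turn": 0}
    - {"xyz": [0, 0, -0.1], "turn": 0}

```text
time: 17.07
tcp_pos: [0.4508, 0.3074, 0.0684]
tool_rot: [0.997, 0.082, 0.0, -0.0]
force: [-0.9, -1.3, 2.8]
opening: 0.164
grip_force: 78.6
```

>>> play_rows:
  commands:
    - {"xyz": [0, 0, 0], "turn": 0}
    - {"xyz": [0, 0, 0], "turn": 0}
    - {"xyz": [0, 0, 0], "turn": 0}
    - {"xyz": [0, 0, 0], "turn": 0}
    - {"xyz": [0, 0, 0.8], "turn": 0}
    - {"xyz": [0, 0, 1.8], "turn": 0}
    - {"xyz": [0, 0, 3.0], "turn": 0}
    - {"xyz": [0, 0, 4.2], "turn": 0}
  fingers: 45

```text
time: 17.73
tcp_pos: [0.4501, 0.3071, 0.1736]
tool_rot: [0.997, 0.082, -0.001, 0.0]
force: [0.8, 0.5, 0.5]
opening: 0.531
grip_force: 0.0
```

>>> play_rows:
  commands:
    - {"xyz": [0, 0, 1], "turn": 0}
    - {"xyz": [0, 0, 1], "turn": 0}
    - {"xyz": [0, 0, 1], "turn": 0}
    - {"xyz": [0, 0, 1], "turn": 0}

```text
time: 18.07
tcp_pos: [0.45, 0.307, 0.197]
tool_rot: [0.997, 0.082, -0.001, 0.0]
force: [0.0, -0.1, -0.3]
opening: 0.525
grip_force: 0.0
```

Run:
```python
from h import *
np.set_printoptions(precision=4,suppress=True)
s,d=snap("wrist","pics/w11.png")
def mask(im): h=cv2.cvtColor(im,cv2.COLOR_RGB2HSV);return h
s5=cv2.imread("pics/w5.png")[:,:,::-1]
im=d["image"].astype(int)
t,c=proj(d,[.451,.306,.142],s),proj(d,[.451,.306,.083],s);print("expect top,collar px",t,c)
for v in range(int(c[1])-8,int(t[1])+10,3):
    r=im[v,300:342];u=np.where((r[:,0]-r[:,2]>58))[0];print(v,(u.min()+300,u.max()+300,len(u)) if len(u) else 0)
snap("scene","pics/c11.png")
for c in(273,310):print(cv2.imread("pics/c11.png")[196:214,c,0].tolist())
```

```text
18.07 [0.45  0.307 0.197] tooly deg -80.6 F [ 0.  -0.1 -0.3]
expect top,collar px (np.float64(322.1396622306477), np.float64(205.32640903803897)) (np.float64(321.70995403871984), np.float64(185.2750920114724))
177 (np.int64(304), np.int64(341), 23)
180 (np.int64(304), np.int64(341), 32)
183 (np.int64(303), np.int64(331), 14)
186 (np.int64(300), np.int64(332), 14)
189 (np.int64(309), np.int64(331), 7)
192 (np.int64(309), np.int64(330), 5)
195 (np.int64(307), np.int64(315), 4)
198 (np.int64(303), np.int64(325), 19)
201 (np.int64(300), np.int64(330), 30)
204 (np.int64(300), np.int64(330), 29)
207 (np.int64(300), np.int64(330), 30)
210 (np.int64(300), np.int64(329), 28)
213 (np.int64(300), np.int64(326), 27)
18.12 [0.4498 0.3069 0.1965] tooly deg -80.6 F [-0.8 -2.1 -0.3]
[104, 102, 102, 99, 86, 74, 79, 82, 77, 104, 156, 181, 185, 184, 184, 184, 183, 183]
[46, 32, 26, 27, 38, 96, 161, 186, 189, 188, 186, 176, 159, 147, 145, 145, 145, 145]
```

Run:
```python
from h import *
a,b=cv2.imread("pics/w5.png"),cv2.imread("pics/w11.png")
for n,(x0,x1,y0,y1) in {"handle":(306,332,174,218),"stand":(284,356,140,220)}.items():
    r=cv2.matchTemplate(b,a[y0:y1,x0:x1],cv2.TM_CCOEFF_NORMED);_,m,_,l=cv2.minMaxLoc(r);print(n,m,l[0]-x0,l[1]-y0)
from bench import ticket; print(ticket.job_done())
```

```text
handle 0.9749066829681396 2 -1
stand 0.987642228603363 2 -1
the job is handed in; nothing more can be done
None
```

The job is handed in; no verdict came back. The knob is in the far notch, the lid sprung up at about 11 N of pressing and the burnisher is back upright in its stand. I kept clear of the cover glass, pincer and jar but took no last look at them.

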